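Clip the tube block into the bench shaker

ROBOT

A 6-joint arm with a two-finger parallel gripper is mounted at the origin on the work surface. World frame = base frame: x ahead of the robot, y to its left, z up, the work surface at z = 0. Lengths are in mm, angles in rad, forces in N, time in s.
With the tool pointing down it reaches from about 275 to 1000 mm from the base axis. Payload 8.4 kg.
Tool frame: the origin (TCP) lies at the very end of the fingers, on their centre line; the grasp point (between the pads) lies 19 mm behind it; z points along the fingers, y is the direction in which the jaws open and shut (so a half turn about z gives the same grasp; the last joint's range is limited). The gripper opens to 85 mm and grips with 20 to 120 N. Pads are 22 mm wide; open, the fingers measure 114 mm over their backs; the gripper's body (76 mm by 85 mm) begins 54 mm behind the grasp point. The pads swing forward as they close: fully open they stand 13 mm farther back than shut.
Start: joints at [-1.194, 0.353, 1.633, -0, 1.155, -0.002], TCP at [231.127, -580.696, 231.281] pointing down, gripper open.
Joint ranges: [-2.63, 2.63], [-0.92, 2.1], [0.06, 2.66], [-1.3, 4.44], [0, 2.69], [-3.02, 3.02]. Speed limits (rad/s): [2.22, 2.22, 2.79, 3.14, 3.14, 3.14].

INTERFACE

Orientations are given as [roll, pitch, yaw] about the fixed x, y, z axes, in that order (R = Rz(yaw) Ry(pitch) Rx(roll)).
In Python, from rig import r gives the robot as it stands.
- The arm moves only by the tool move_arm, never from a script. Its argument "increments" is a list of rows, each an object of numbers: "tx", "ty", "tz": the shift along the tool's x, y, z in cm; "rx", "ry", "rz": the turn, a rotation vector about the tool's x, y, z in degrees; "gripper": the gripper's target within -1 to 1 (fully open at 1, half-way at 0, shut at -1). A call has 1 to 12 rows; each row shifts and turns the commanded pose from where the row before left it, along the tool's axes as they then stand; what a row does not reach is not made up. A row lasts 1/10 s, in which the tool goes at most 50 mm and 8.59 degrees, less where a joint would pass 70% of its speed; a pose out of reach is approached as far as the arm can. A call is refused whole if a number of a shift passes 5 or a number of a turn 8.59, either way. A call with a gripper value outside its range is refused whole. The fingers move at their own pace and stop on an object; "squeeze" is the grip in N (left out, the last holds). Time passes only in rows, so rows that do not move let the fingers close. It gives the time, the measured TCP pose, the force and the opening at its end, in the units of the state.
- r.sense(): the state, without advancing time (a new reading comes with each control period).
- r.grab_frame(name): name is "side" or "top"; returns (picture, depth): 420x560x3 uint8, red, green, blue; 420x560 float32, mm along the optical axis (not along the pixel's ray), 0 where there is no reading.
- r.camera_model(name): a dict with "fx", "fy", "cx", "cy" (pixels), "k1" (the pictures are not rectified: a ray, as slopes to the right and down, at radius r is drawn at 1 + k1 r^2 times it, then the intrinsics apply), "R" (3x3) and "t" (3): a world point X has camera coordinates R X + t. Camera axes: x right, y down, z forward; pixel columns grow to the right and rows downward; lengths in mm; the calibration is good to about 2 mm. A picture is of the moment at which its call begins. camera_model takes no time and is no camera call.
- r.sign_off(): hands the job in, once; it reports no verdict.
Trained networks look in the newest picture that a camera, given by its name, has taken for a name from the list of things; names that differ only in an ending like _2 or _b are one class to them, and where a whole thing is asked for, a point or a joint stands for the part that bears it (a point fixed in the world has none). Each returns a list of dicts, best first, with "confidence" (0 to 1); they miss things now and then, are a little off and sometimes report something else, mostly with a low value. They report only what shows in the picture. A call takes as long as a camera call.
- r.cut_out(query, camera): "mask" (420x560 bool, what is visible of it) and "bbox" ([left, top, right, bottom] in pixels, round what is visible of it).
- r.place_of(query, camera): "location" ([row, column] in pixels: a listed point, or the origin of a listed thing).
The state is a dict: "clock": time; "qpos": joint angles; "qvel": joint speeds; "joint_efforts": joint torques, N m; "eef_pos": TCP position; "tcp_rot": TCP orientation; "contact_force": force on the tool from outside, world axes, zero at the start; "wrist_torque": the same for the moment, N m; "opening": opening from 0.0 (shut) to 1.0 (fully open).
Only numpy, scipy, OpenCV 4.12 (cv2) and the standard library are available. Lean on these libraries where they do the work, as an engineer would, in place of code of your own. Each camera call takes 0.05 s, during which the arm holds its last target. There are 200 camera calls.

TASK

Load the blue tube block (the one with the carrying handle) into the bench shaker: hold it tilted with its metal tongue low, hook the tongue under the orange catch at the rear of the tray, then swing the front down until the block sits flat and fully home. Then turn the orange clamp by its peg all the way until its nose lies over the block's front flange, and leave everything else on the bench where it is.

Things in the scene. Friction and masses are not known exactly. Their poses are not given: they have to be found in the camera images.
- tray (a point): centre of the tray floor, at its surface, on the fixed white bench shaker (270 x 190 mm, floor and housing top 80 mm above the bench). x points to the rear (catch), y left, z up. In mm: front wall inner face x = -61.25, outer -67.25, 8 high; side walls inner faces y = +-37.5, 6 high, x -61.5 to 34.5; catch back wall face x = 61.25; clamp pivot x = -90, y = 0
- catch (a point): the orange catch at the rear of the tray: the point is the middle of the free lower edge of its lip, at x = 53, y = 0, z = 8.5 mm in the tray's axes (same axes). The lip is 86 mm wide in y, 4 mm thick, and overhangs the floor by 8.25 mm, up to the back wall; so there is 8.5 mm of height under it. Nothing stands above it
- block_mid (a point): blue tube block, about 0.3 kg, loose, its capped tubes fixed in it. Point: centre of its 120 mm length, 41 mm above its flat underside. x points to the tongue end, y left, z up. In mm (heights from the underside): body x -48 to 42, y +-35, height 0-40, caps to 46; front flange x -60 to -48, y +-35, height 0-10. In the tray it has about 1 mm play fore and aft, 2.5 mm to each side
- block_tongue (a point): the middle of the end face of the block's aluminium tongue: x = 60 mm from block_mid, 2 mm above the block's underside, same axes as block_mid. The tongue spans x 42 to 60, y +-28, height 0 to 4 mm in the block's axes
- block_handle (a point): centre of the block's black handle bar, 75 mm above the block's underside, straight above block_mid, same axes. The bar runs along x, 70 mm long, 14 mm wide (y), 14 mm high, with two thin posts at x = +-32 mm below it; grip its middle across y. The tube caps are 22 mm below the bar's underside
- clamp (a joint): orange clamp's angle about its upright pivot, rad, counter-clockwise from above; starts open, -0.3 to 0.35. At 0 its nose points to the tray's -y and its peg to +y; closed at 1.57 (stop 1.6): nose to +x over the block's flange, peg to -x. Stays where left, about 1.5 N at the peg turns it. Its underside is 12.5 mm above the tray floor: it passes 2.5 mm over a seated block's flange
- clamp_peg (a point): the round upright orange peg by which the clamp is turned, 14 mm across, 36 mm high, 36 mm from the pivot's axis. The point lies on its axis, 12 mm below its top, 42.5 mm above the tray floor; axes turn with the clamp, y points from the pivot to the peg
- green_rack: bystander: green tube rack without handle or tongue, 110 x 70 x 42 mm, coloured caps; origin under its centre
- tip_box: bystander: yellow pipette-tip box with clear lid, 124 x 89 x 77 mm; origin under its centre
- dishes: bystander: stack of three round culture dishes, 92 mm across, 45 mm high; origin under its centre
- burner: bystander: blue gas cartridge burner, 108 mm across, 190 mm high, valve knob at its -x side; origin under its centre
- reagent: bystander: amber reagent bottle with blue cap, 70 mm across, 150 mm high; origin under its centre
- beaker: bystander: glass beaker, 70 mm across, 90 mm high; origin under its centre
- marker: bystander: white marker pen with red cap, 130 x 12 x 12 mm, lying along its x; origin under its middle

How it is judged (in metres and radians):
On the way, in this order (a step that is already met when the one before it is completed fails the run):
1. the block's tongue is under the catch while the block is still tilted (front up) and the clamp is open (x of block_tongue in the frame of tray between 0.056 and 0.064 m and z of block_tongue in the frame of tray between -0.002 and 0.0085 m and y of block_tongue in the frame of tray between -0.012 and 0.012 m and angle between the z axis of block_mid and the z axis of tray, either way round above 0.06 rad and value of joint clamp below 0.8 rad), for 0.1 s.
2. the block sits flat and fully home in the tray, its tongue under the catch, with the clamp still open (x of block_mid in the frame of tray between -0.004 and 0.004 m and y of block_mid in the frame of tray between -0.0045 and 0.0045 m and z of block_mid in the frame of tray between 0.037 and 0.0435 m and angle between the z axis of block_mid and the z axis of tray, either way round below 0.035 rad and x of block_tongue in the frame of tray above 0.056 m and z of block_tongue in the frame of tray below 0.006 m and value of joint clamp below 0.8 rad), for 0.2 s.
At the end, for the whole second after the job is handed in: The block is flat in the shaker's tray (within 0.035 rad, 4 mm fore and aft, 4.5 mm sideways, its underside within 2.5 mm of the floor) with its tongue under the catch, the clamp is turned past 1.35 rad with its nose over the front flange, and all is at rest (x of block_mid in the frame of tray between -0.004 and 0.004 m and y of block_mid in the frame of tray between -0.0045 and 0.0045 m and z of block_mid in the frame of tray between 0.037 and 0.0435 m and angle between the z axis of block_mid and the z axis of tray, either way round below 0.035 rad and x of block_tongue in the frame of tray above 0.056 m and z of block_tongue in the frame of tray below 0.006 m and value of joint clamp above 1.35 rad and velocity of joint clamp between -0.1 and 0.1 rad/s); the robot touches nothing.
It fails at once if a bystander is pushed more than 30 mm (distance of any of green_rack, tip_box, dishes, burner, reagent, beaker, marker from where it was at the start of the episode above 0.03 m).
It also fails if it takes over 58 s, if anything falls off the work surface, if the arm or the gripper's body presses on something with over 40 N, if the wrist force passes 120 N, or if a joint passes its speed limit or range.

## Working session

There is one attempt and no reset: what is moved stays moved. The work goes in short steps, Python scripts to look and compute and a tool call to move; the robot and the scene stay as the last step left them, time stands still between calls to the robot, and variables do not carry over. Pictures are saved under pics/ and viewed, about 8 in all and at most 12, crops included, and the job is handed in when it is done.

Besides the shell and the picture viewer there is one more tool, called after ">>>" as name(argument=value, ...), one argument or row to a line, values as JSON. move_arm: Moves the arm, as the interface text tells. Its arguments: {"type":"object","properties":{"increments":{"type":"array","items":{"type":"object","properties":{"tx":{"type":"number"},"ty":{"type":"number"},"tz":{"type":"number"},"rx":{"type":"number"},"ry":{"type":"number"},"rz":{"type":"number"},"gripper":{"type":"number"}}}},"squeeze":{"type":"number"}},"required":["increments"]}

```bash
mkdir -p pics; ls; cat > h.py <<'E'
import numpy as np,cv2
from rig import r
def ray(cam,px):
    m=r.camera_model(cam);row,col=px
    d=np.array([(col-m['cx'])/m['fx'],(row-m['cy'])/m['fy']]);u=d.copy()
    for _ in range(20):u=d/(1+m['k1']*(u@u))
    R=np.array(m['R']);t=np.array(m['t']).ravel()
    return -R.T@t,R.T@np.array([u[0],u[1],1.])
def proj(cam,X):
    m=r.camera_model(cam);c=np.array(m['R'])@np.array(X)+np.array(m['t']).ravel()
    u=c[:2]/c[2];u=u*(1+m['k1']*(u@u));return np.array([u[1]*m['fy']+m['cy'],u[0]*m['fx']+m['cx']])
def tri(p,q,a='side',b='top'):
    A=np.zeros((3,3));v=np.zeros(3);L=[]
    for cam,px in((a,p),(b,q)):
        o,d=ray(cam,px);d=d/np.linalg.norm(d);P=np.eye(3)-np.outer(d,d);A+=P;v+=P@o;L.append((o,P))
    X=np.linalg.solve(A,v);return X,[np.linalg.norm(P@(X-o)) for o,P in L]
def dep(cam,px,D):
    o,d=ray(cam,px);return o+d*D[int(round(px[0])),int(round(px[1]))]
E
python3 - <<'E'
from h import *
f={}
for c in('side','top'):
    im,D=r.grab_frame(c);f[c]=(im,D);cv2.imwrite(f'pics/{c}0.png',im[...,::-1])
    m=r.camera_model(c);print(c,np.round(ray(c,(m['cy'],m['cx'])),2).tolist())
np.set_printoptions(precision=1,suppress=True)
for n in['tray','catch','block_mid','block_tongue','block_handle','clamp_peg']:
    g={}
    for c in('side','top'):
        o=r.place_of(n,c);g[c]=o[0]['location'] if o else None
        print(n,c,[(np.round(x['location']),round(x['confidence'],2)) for x in o[:2]], dep(c,g[c],f[c][1]) if o else '')
    if g['side'] is not None and g['top'] is not None:print('   ',*tri(g['side'],g['top']))
print(r.sense())
E
```

```text
pics
side [[383.38, 620.83, 900.85], [0.19, -0.61, -0.77]]
top [[359.9, -5.19, 1297.24], [0.16, -0.0, -0.99]]
tray side [(array([297., 267.]), 0.89), (array([406., 289.]), 0.56)] [527.7 253.   77.8]
tray top [(array([207., 180.]), 0.76)] [531.4 256.5  80.4]
    [528.8 255.6  83.8] [np.float64(2.1099502816591316), np.float64(2.1099502816589304)]
catch side [(array([296., 248.]), 0.81)] [570.6 266.2  81.5]
catch top [(array([185., 176.]), 0.75)] [585.5 266.1  93.2]
    [578.6 267.2  84.2] [np.float64(8.396330556939732), np.float64(8.3963305569398)]
block_mid side [(array([199., 317.]), 0.88)] [ 493.8 -104.8   47.7]
block_mid top [(array([225., 322.]), 0.97)] [ 489.7 -118.    83.4]
    [ 496.2 -123.4   25.8] [np.float64(0.4139017489784796), np.float64(0.4139017489784759)]
block_tongue side [(array([197., 302.]), 0.84)] [ 548.3 -135.1    0.7]
block_tongue top [(array([208., 324.]), 0.76)] [ 546.6 -128.8    3.4]
    [ 546.3 -128.3    8.7] [np.float64(0.48183354951521684), np.float64(0.48183354951515645)]
block_handle side [(array([188., 316.]), 0.7)] [ 501.9 -112.9   80.9]
block_handle top [(array([226., 320.]), 0.68)] [ 487.9 -113.5   82. ]
    [ 495.1 -113.4   80.1] [np.float64(6.93241037518706), np.float64(6.932410375186961)]
clamp_peg side [(array([316., 302.]), 0.73)] [433.8 295.1 130.8]
clamp_peg top [(array([243., 160.]), 0.76)] [431.1 289.5 133.3]
    [433.  292.  123.4] [np.float64(1.248868506616336), np.float64(1.2488685066163994)]
{'clock': 0.7, 'qpos': array([-1.2,  0.4,  1.6, -0. ,  1.2, -0. ]), 'qvel': array([ 0., -0., -0., -0., -0.,  0.]), 'joint_efforts': array([  0. , -60.5, -34.2,   0. ,   0. ,  -0. ]), 'eef_pos': array([ 231.1, -580.7,  231.3]), 'tcp_rot': array([3.1, 0. , 0.4]), 'contact_force': array([ 0. ,  0.2, -0.5]), 'wrist_torque': array([ 0. , -0.1, -0. ]), 'opening': 0.9978179060156604}
```

View pics/side0.png

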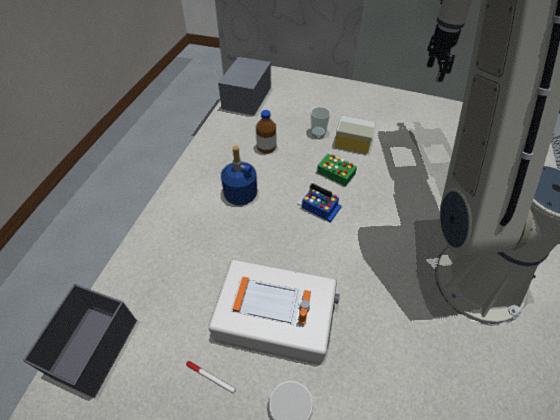

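View pics/top0.png

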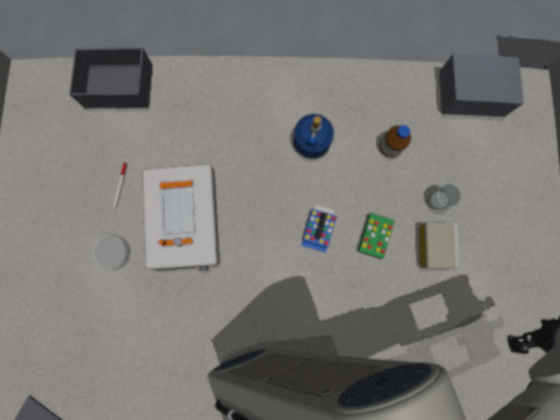

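```bash
python3 - <<'E'
from h import *
s=cv2.imread('pics/side0.png');t=cv2.imread('pics/top0.png')
def c(i,x,y,w,h):return cv2.resize(i[y:y+h,x:x+w],(400,300),interpolation=cv2.INTER_CUBIC)
cv2.imwrite('pics/z0.png',np.vstack([np.hstack([c(s,205,255,140,105),c(t,120,160,160,120)][:2]),np.hstack([c(s,290,175,64,48),c(t,285,200,64,48)])]))
# housing rect from depth
np.set_printoptions(precision=1,suppress=True)
f={}
for cam in('side','top'):
    im,D=r.grab_frame(cam);m=r.camera_model(cam)
    o=r.cut_out('tray',cam)
    rr,cc=np.mgrid[0:420,0:560]
    d=np.stack([(cc-m['cx'])/m['fx'],(rr-m['cy'])/m['fy']],-1);u=d.copy()
    for _ in range(20):u=d/(1+m['k1']*(u**2).sum(-1,keepdims=True))
    C=np.concatenate([u,np.ones_like(u[...,:1])],-1)*D[...,None]
    W=(C-np.array(m['t']).ravel())@np.array(m['R']);np.savez(f'pics/{cam}0.npz',W=W,im=im)
    hsv=cv2.cvtColor(im,cv2.COLOR_RGB2HSV)
    top=(W[...,2]>74)&(W[...,2]<88)&(abs(W[...,0]-520)<170)&(abs(W[...,1]-260)<140)
    P=W[top];print(cam,'housing',len(P),np.median(P[:,2]),cv2.minAreaRect(P[:,:2].astype(np.float32)))
    org=(hsv[...,0]<18)&(hsv[...,1]>150)&(hsv[...,2]>90)&(abs(W[...,0]-520)<170)&(abs(W[...,1]-260)<140)
    for nm,lo in(('catch',W[...,0]>530),('clamp',W[...,0]<=530)):
        P=W[org&lo];print(nm,len(P),P.mean(0),np.percentile(P[:,2],[5,50,95]),cv2.minAreaRect(P[:,:2].astype(np.float32)))
        rc=np.argwhere(org&lo);print('  px',rc.mean(0),rc.min(0),rc.max(0))
    blk=(abs(W[...,0]-500)<110)&(abs(W[...,1]+120)<65)
    for nm,z in(('bar',(70,95)),('caps',(38,56)),('low',(2.5,60))):
        P=W[blk&(W[...,2]>z[0])&(W[...,2]<z[1])]
        if len(P)>3:print(nm,len(P),P.mean(0),cv2.minAreaRect(P[:,:2].astype(np.float32)))
E
```

```text
side housing 8001 79.84671406245221 ((506.5731201171875, 260.1754150390625), (269.90057373046875, 189.69808959960938), 5.112021446228027)
catch 213 [587.3 269.8  92.3] [89.8 92.3 94.8] ((587.3271484375, 267.902587890625), (15.659218788146973, 85.2395248413086), 5.322981834411621)
  px [293.8 240.2] [277 233] [310 247]
clamp 120 [436.3 260.4 109.3] [ 95.7  99.  135.3] ((436.71478271484375, 256.6350402832031), (14.164881706237793, 80.94804382324219), 6.645504474639893)
  px [305.9 304.4] [291 299] [323 309]
bar 137 [ 490.1 -113.5   79.9] ((490.62725830078125, -116.00346374511719), (17.782947540283203, 69.29666137695312), 77.7870101928711)
caps 430 [ 486.2 -105.2   43.2] ((488.4554748535156, -113.08846282958984), (69.19636535644531, 89.9671401977539), 75.39146423339844)
low 968 [ 487.5 -101.2   27. ] ((500.554931640625, -119.51850128173828), (220.25936889648438, 127.91765594482422), 0.9702472686767578)
top housing 6536 81.1441074130505 ((507.343505859375, 259.52972412109375), (269.8192138671875, 189.10958862304688), 5.4665446281433105)
catch 139 [588.6 267.5  93.6] [89.7 93.5 97.6] ((589.0357055664062, 266.0621032714844), (13.434195518493652, 80.21694946289062), 5.757747650146484)
  px [184.2 175.5] [181 161] [187 191]
clamp 96 [437.5 258.6 105.9] [ 96.6 100.5 134.7] ((438.46044921875, 255.40867614746094), (11.650476455688477, 73.76024627685547), 6.017578601837158)
  px [241.6 174.8] [239 159] [244 191]
bar 146 [ 488.7 -115.7   82.2] ((488.6988525390625, -115.86970520019531), (13.943533897399902, 68.71209716796875), 74.54515838623047)
caps 660 [ 485.1 -113.9   43.7] ((486.26300048828125, -115.42825317382812), (70.24031829833984, 90.39617156982422), 74.43525695800781)
low 1616 [ 490.4 -115.2   22.3] ((499.925048828125, -119.06183624267578), (128.15164184570312, 219.96910095214844), 89.92478942871094)
```

View pics/z0.png

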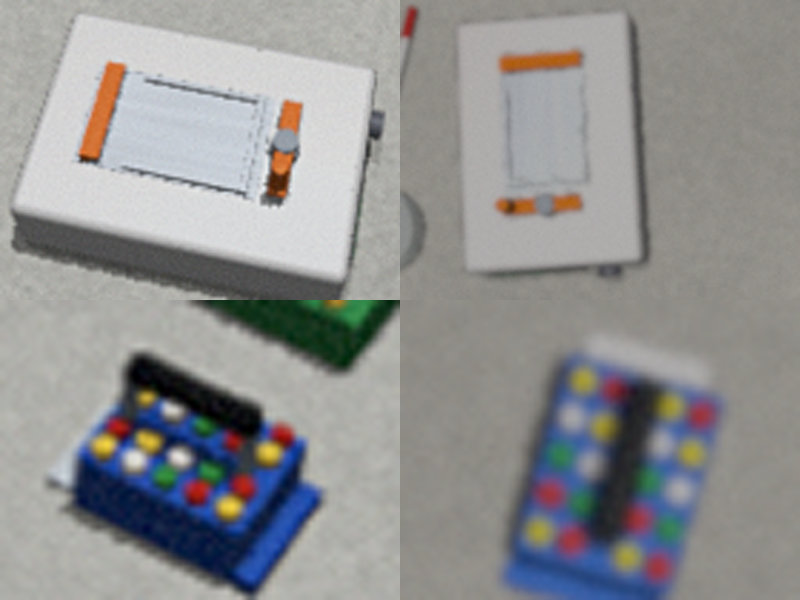

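```bash
cat >> h.py <<'E'
from scipy.spatial.transform import Rotation as Ro
np.set_printoptions(precision=3,suppress=True)
def pose():
    s=r.sense();return np.array(s['eef_pos']),Ro.from_euler('xyz',s['tcp_rot'])
def plan(p,R,n,p0=None,R0=None):
    if p0 is None:p0,R0=pose()
    w=(R0.inv()*R).as_rotvec()/n;S=sum((R0*Ro.from_rotvec(k*w)).as_matrix() for k in range(n))
    t=np.linalg.solve(S,np.array(p)-p0);print(n,'t cm',t/10,'w deg',np.degrees(w));return p,R
def down(yaw):return Ro.from_euler('xyz',[np.pi,0,yaw])
E
python3 - <<'E'
from h import *
print(*[r.sense()[k] for k in('clock','tcp_rot','qpos')])
a=plan([489.5,-115.8,160],down(-.262),14)
plan([489.5,-115.8,56],down(-.262),5,*a)
E
```

```text
0.9 [3.142 0.    0.379] [-1.194  0.353  1.633 -0.     1.155 -0.002]
14 t cm [ 2.145 -3.214  0.509] w deg [0.    0.    2.622]
5 t cm [-0.   -0.    2.08] w deg [0. 0. 0.]
```

>>> move_arm(
  increments=[
    {"tx": 2.15, "ty": -3.21, "tz": 0.51, "rz": 2.62, "gripper": 1},
    {"tx": 2.15, "ty": -3.21, "tz": 0.51, "rz": 2.62, "gripper": 1},
    {"tx": 2.15, "ty": -3.21, "tz": 0.51, "rz": 2.62, "gripper": 1},
    {"tx": 2.15, "ty": -3.21, "tz": 0.51, "rz": 2.62, "gripper": 1},
    {"tx": 2.15, "ty": -3.21, "tz": 0.51, "rz": 2.62, "gripper": 1},
    {"tx": 2.15, "ty": -3.21, "tz": 0.51, "rz": 2.62, "gripper": 1},
    {"tx": 2.15, "ty": -3.21, "tz": 0.51, "rz": 2.62, "gripper": 1},
    {"tx": 2.15, "ty": -3.21, "tz": 0.51, "rz": 2.62, "gripper": 1},
    {"tx": 2.15, "ty": -3.21, "tz": 0.51, "rz": 2.62, "gripper": 1},
    {"tx": 2.15, "ty": -3.21, "tz": 0.51, "rz": 2.62, "gripper": 1},
    {"tx": 2.15, "ty": -3.21, "tz": 0.51, "rz": 2.62, "gripper": 1},
    {"tx": 2.15, "ty": -3.21, "tz": 0.51, "rz": 2.62, "gripper": 1},
  ],
)

```text
invalid input
```

>>> move_arm(
  increments=[
    {"tx": 2.15, "ty": -3.21, "tz": 0.51, "rz": 2.62},
    {"tx": 2.15, "ty": -3.21, "tz": 0.51, "rz": 2.62},
    {},
    {},
    {},
  ],
)

```text
invalid input
```

```bash
python3 - <<'E'
from h import *
print(r.sense()['clock'],*[x if i==0 else x.as_euler('xyz') for i,x in enumerate(pose())])
plan([489.5,-115.8,90],down(-.262),4)
im,D=r.grab_frame('side');cv2.imwrite('pics/a.png',cv2.resize(im[100:240,220:420,::-1],(800,560),interpolation=cv2.INTER_CUBIC))
E
```

```text
0.9 [ 231.127 -580.7    231.284] [3.142 0.    0.379]
4 t cm [  8.132 -10.792   3.532] w deg [0.    0.    9.179]
```

View pics/a.png

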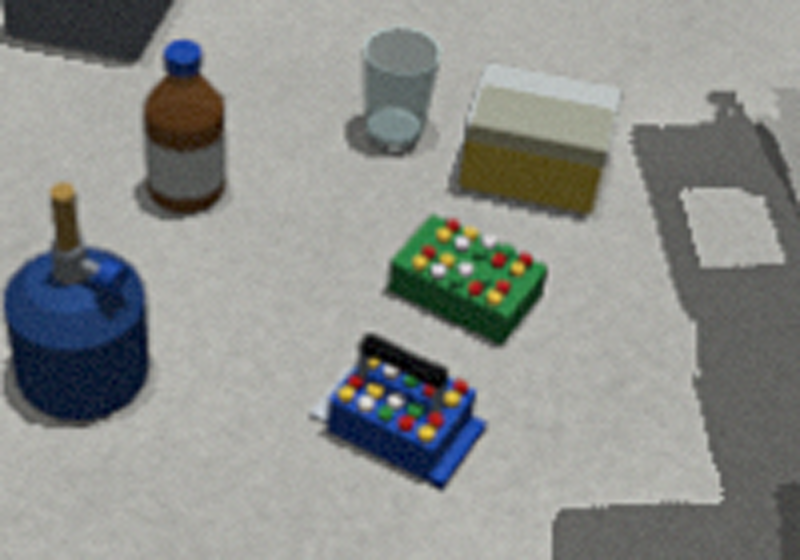

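The arm did not move: both calls were rejected. The picture only shows the block unmoved, at about (400,410) in the crop. I'll retry with complete rows.

>>> move_arm(
  increments=[
    {"tx": 2.15, "ty": -3.21, "tz": 0.51, "rx": 0, "ry": 0, "rz": 2.62, "gripper": 1},
    {"tx": 2.15, "ty": -3.21, "tz": 0.51, "rx": 0, "ry": 0, "rz": 2.62, "gripper": 1},
  ],
  squeeze=100,
)

```text
clock: 1.15
eef_pos: [248.9, -505.2, 220.8]
tcp_rot: [3.141, -0.0, 0.284]
contact_force: [1.1, -0.4, -0.5]
opening: 1.0
```

>>> move_arm(
  increments=[
    {"tx": 2.15, "ty": -3.21, "tz": 0.51, "rx": 0, "ry": 0, "rz": 2.62, "gripper": 1},
    {"tx": 2.15, "ty": -3.21, "tz": 0.51, "rx": 0, "ry": 0, "rz": 2.62, "gripper": 1},
    {"tx": 2.15, "ty": -3.21, "tz": 0.51, "rx": 0, "ry": 0, "rz": 2.62, "gripper": 1},
    {"tx": 2.15, "ty": -3.21, "tz": 0.51, "rx": 0, "ry": 0, "rz": 2.62, "gripper": 1},
    {"tx": 2.15, "ty": -3.21, "tz": 0.51, "rx": 0, "ry": 0, "rz": 2.62, "gripper": 1},
    {"tx": 2.15, "ty": -3.21, "tz": 0.51, "rx": 0, "ry": 0, "rz": 2.62, "gripper": 1},
    {"tx": 2.15, "ty": -3.21, "tz": 0.51, "rx": 0, "ry": 0, "rz": 2.62, "gripper": 1},
    {"tx": 2.15, "ty": -3.21, "tz": 0.51, "rx": 0, "ry": 0, "rz": 2.62, "gripper": 1},
    {"tx": 2.15, "ty": -3.21, "tz": 0.51, "rx": 0, "ry": 0, "rz": 2.62, "gripper": 1},
    {"tx": 2.15, "ty": -3.21, "tz": 0.51, "rx": 0, "ry": 0, "rz": 2.62, "gripper": 1},
    {"tx": 2.15, "ty": -3.21, "tz": 0.51, "rx": 0, "ry": 0, "rz": 2.62, "gripper": 1},
    {"tx": 2.15, "ty": -3.21, "tz": 0.51, "rx": 0, "ry": 0, "rz": 2.62, "gripper": 1},
  ],
  squeeze=100,
)

```text
clock: 2.35
eef_pos: [491.0, -114.8, 159.9]
tcp_rot: [3.142, -0.0, -0.263]
contact_force: [1.0, -1.0, 0.7]
opening: 1.0
```

>>> move_arm(
  increments=[
    {"tx": 0, "ty": 0, "tz": 2, "rx": 0, "ry": 0, "rz": 0, "gripper": 0},
    {"tx": 0, "ty": 0, "tz": 0, "rx": 0, "ry": 0, "rz": 0, "gripper": 0},
    {"tx": 0, "ty": 0, "tz": 0, "rx": 0, "ry": 0, "rz": 0, "gripper": 0},
  ],
  squeeze=100,
)

```text
clock: 2.65
eef_pos: [489.4, -116.3, 139.8]
tcp_rot: [3.141, 0.001, -0.261]
contact_force: [-0.7, 0.0, 0.5]
opening: 0.517
```

```bash
python3 - <<'E'
from h import *
print(r.sense()['clock'],r.sense()['opening'],*[x if i==0 else x.as_euler('xyz') for i,x in enumerate(pose())])
plan([489.5,-115.8,56],down(-.262),5)
s,_=r.grab_frame('side');t,D=r.grab_frame('top')
c=lambda i,x,y:cv2.resize(i[y:y+75,x:x+100,::-1],(400,300),interpolation=cv2.INTER_CUBIC)
cv2.imwrite('pics/b.png',np.hstack([c(s,270,150),c(t,270,190)]))
E
```

```text
2.65 0.5166223313195583 [ 489.417 -116.267  139.806] [ 3.141  0.001 -0.261]
5 t cm [ 0.001 -0.01   1.676] w deg [0.002 0.017 0.01 ]
```

View pics/b.png

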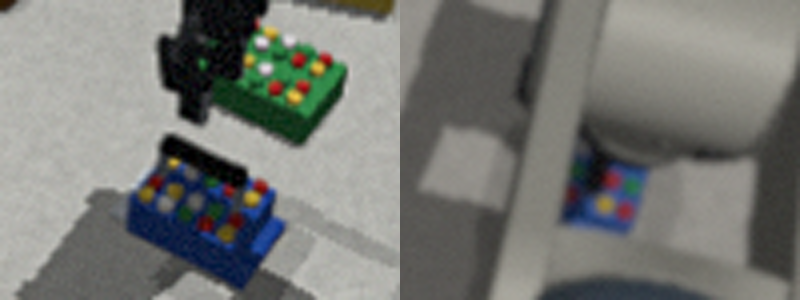

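Side view: the gripper is right above the bar (about (205,155) in the left tile). The arm hides most of the top view. Next I descend and grip.

>>> move_arm(
  increments=[
    {"tx": 0, "ty": 0, "tz": 2, "rx": 0, "ry": 0, "rz": 0, "gripper": 0},
    {"tx": 0, "ty": 0, "tz": 2, "rx": 0, "ry": 0, "rz": 0, "gripper": 0},
    {"tx": 0, "ty": 0, "tz": 2, "rx": 0, "ry": 0, "rz": 0, "gripper": 0},
    {"tx": 0, "ty": 0, "tz": 1.5, "rx": 0, "ry": 0, "rz": 0, "gripper": 0},
    {"tx": 0, "ty": 0, "tz": 0.85, "rx": 0, "ry": 0, "rz": 0, "gripper": 0},
    {"tx": 0, "ty": 0, "tz": 0, "rx": 0, "ry": 0, "rz": 0, "gripper": 0},
  ],
  squeeze=100,
)

```text
clock: 3.35
eef_pos: [489.5, -116.6, 56.1]
tcp_rot: [3.142, 0.001, -0.262]
contact_force: [-0.0, 0.3, -0.1]
opening: 0.502
```

>>> move_arm(
  increments=[
    {"tx": 0, "ty": 0, "tz": 0, "rx": 0, "ry": 0, "rz": 0, "gripper": -1},
    {"tx": 0, "ty": 0, "tz": 0, "rx": 0, "ry": 0, "rz": 0, "gripper": -1},
    {"tx": 0, "ty": 0, "tz": 0, "rx": 0, "ry": 0, "rz": 0, "gripper": -1},
    {"tx": 0, "ty": 0, "tz": 0, "rx": 0, "ry": 0, "rz": 0, "gripper": -1},
    {"tx": 0, "ty": 0, "tz": 0, "rx": 0, "ry": 0, "rz": 0, "gripper": -1},
    {"tx": 0, "ty": 0, "tz": 0, "rx": 0, "ry": 0, "rz": 0, "gripper": -1},
  ],
  squeeze=100,
)

```text
clock: 3.95
eef_pos: [490.8, -116.6, 57.3]
tcp_rot: [3.141, -0.002, -0.261]
contact_force: [-1.6, -2.4, 6.8]
opening: 0.145
```

>>> move_arm(
  increments=[
    {"tx": 0, "ty": 0, "tz": -1, "rx": 0, "ry": 0, "rz": 0, "gripper": -1},
    {"tx": 0, "ty": 0, "tz": -2, "rx": 0, "ry": 0, "rz": 0, "gripper": -1},
    {"tx": 0, "ty": 0, "tz": -3, "rx": 0, "ry": 0, "rz": 0, "gripper": -1},
    {"tx": 0, "ty": 0, "tz": -4, "rx": 0, "ry": 0, "rz": 0, "gripper": -1},
    {"tx": 0, "ty": 0, "tz": -4, "rx": 0, "ry": 0, "rz": 0, "gripper": -1},
    {"tx": 0, "ty": 0, "tz": 0, "rx": 0, "ry": 0, "rz": 0, "gripper": -1},
  ],
  squeeze=100,
)

```text
clock: 4.55
eef_pos: [492.9, -116.8, 201.9]
tcp_rot: [-3.141, -0.009, -0.261]
contact_force: [0.4, -0.1, -2.3]
opening: 0.141
```

```bash
cat >> h.py <<'E'
TO=np.array([527.8,261.6,80.]);TY=np.radians(5.3);OFF=np.array([60.,0,54.])
def tgt(tip,th,yaw=None,off=None):
    RT=Ro.from_euler('z',TY);R=Ro.from_euler('z',TY if yaw is None else yaw)*Ro.from_euler('y',th)*Ro.from_euler('x',np.pi)
    return TO+RT.apply(np.array(tip,float))-R.apply(OFF if off is None else off),R
E
python3 - <<'E'
from h import *
print(r.sense()['clock'],pose()[0],pose()[1].as_euler('xyz'))
p,R=tgt([38,0,80],.2);print(p);plan(p,R,12)
E
```

```text
4.55 [ 492.893 -116.813  201.861] [-3.141 -0.009 -0.261]
[517.767 260.669 224.844]
12 t cm [-0.124 -3.165 -0.201] w deg [-0.163 -0.986 -1.685]
```

>>> move_arm(
  increments=[
    {"tx": -0.12, "ty": -3.165, "tz": -0.2, "rx": 0, "ry": -0.97, "rz": -1.7, "gripper": -1},
    {"tx": -0.12, "ty": -3.165, "tz": -0.2, "rx": 0, "ry": -0.97, "rz": -1.7, "gripper": -1},
    {"tx": -0.12, "ty": -3.165, "tz": -0.2, "rx": 0, "ry": -0.97, "rz": -1.7, "gripper": -1},
    {"tx": -0.12, "ty": -3.165, "tz": -0.2, "rx": 0, "ry": -0.97, "rz": -1.7, "gripper": -1},
    {"tx": -0.12, "ty": -3.165, "tz": -0.2, "rx": 0, "ry": -0.97, "rz": -1.7, "gripper": -1},
    {"tx": -0.12, "ty": -3.165, "tz": -0.2, "rx": 0, "ry": -0.97, "rz": -1.7, "gripper": -1},
    {"tx": -0.12, "ty": -3.165, "tz": -0.2, "rx": 0, "ry": -0.97, "rz": -1.7, "gripper": -1},
    {"tx": -0.12, "ty": -3.165, "tz": -0.2, "rx": 0, "ry": -0.97, "rz": -1.7, "gripper": -1},
    {"tx": -0.12, "ty": -3.165, "tz": -0.2, "rx": 0, "ry": -0.97, "rz": -1.7, "gripper": -1},
    {"tx": -0.12, "ty": -3.165, "tz": -0.2, "rx": 0, "ry": -0.97, "rz": -1.7, "gripper": -1},
    {"tx": -0.12, "ty": -3.165, "tz": -0.2, "rx": 0, "ry": -0.97, "rz": -1.7, "gripper": -1},
    {"tx": -0.12, "ty": -3.165, "tz": -0.2, "rx": 0, "ry": -0.97, "rz": -1.7, "gripper": -1},
  ],
  squeeze=100,
)

```text
clock: 5.75
eef_pos: [514.4, 261.9, 224.7]
tcp_rot: [-3.106, 0.201, 0.101]
contact_force: [1.2, -0.1, -3.5]
opening: 0.141
```

>>> move_arm(
  increments=[
    {"tx": 0, "ty": 0, "tz": 0, "rx": 0, "ry": 0, "rz": 0, "gripper": -1},
    {"tx": 0, "ty": 0, "tz": 0, "rx": 0, "ry": 0, "rz": 0, "gripper": -1},
    {"tx": 0, "ty": 0, "tz": 0, "rx": 0, "ry": 0, "rz": 0, "gripper": -1},
  ],
  squeeze=100,
)

```text
clock: 6.05
eef_pos: [514.8, 259.9, 224.9]
tcp_rot: [-3.106, 0.2, 0.099]
contact_force: [-0.1, 0.6, -3.0]
opening: 0.144
```

```bash
python3 - <<'E'
from h import *
print(r.sense()['clock'],pose()[0],pose()[1].as_euler('xyz'))
p,R=tgt([38,0,80],.2);plan(p,R,1)
s,Ds=r.grab_frame('side');t,Dt=r.grab_frame('top')
c=lambda i,x,y:cv2.resize(i[y:y+150,x:x+150,::-1],(400,400),interpolation=cv2.INTER_CUBIC)
cv2.imwrite('pics/c.png',np.hstack([c(s,200,200),c(t,110,130)]))
pp,RR=pose()
for n,v in(('block_tongue',[60,0,54]),('block_mid',[0,0,15]),('block_handle',[0,0,-19]),('tray',None),('catch',None)):
    g={}
    for cam in('side','top'):
        o=r.place_of(n,cam)
        g[cam]=o[0]['location'] if o and o[0]['confidence']>.4 else None
        print(n,cam,o[0] if o else None, 'pred', proj(cam,pp+RR.apply(v)) if v else '')
    if all(x is not None for x in g.values()):print(tri(g['side'],g['top']),pp+RR.apply(v) if v else '')
E
```

```text
6.05 [514.82  259.921 224.895] [-3.106  0.2    0.099]
1 t cm [ 0.296 -0.047 -0.053] w deg [-1.961  0.002  0.365]
block_tongue side {'location': [282.6, 250.0], 'confidence': 0.78} pred [281.439 248.901]
block_tongue top {'location': [181.5, 118.2], 'confidence': 0.53} pred [189.284 169.593]
(array([536.409, 341.767, 316.092]), [np.float64(13.524556605908765), np.float64(13.524556605908673)]) [562.816 266.415 160.476]
block_mid side {'location': [277.5, 273.1], 'confidence': 0.62} pred [274.071 271.708]
block_mid top None pred [206.73  166.289]
block_handle side {'location': [266.2, 266.8], 'confidence': 0.63} pred [264.684 268.352]
block_handle top None pred [201.686 163.307]
tray side {'location': [301.3, 265.8], 'confidence': 0.87} pred 
tray top {'location': [205.3, 178.3], 'confidence': 0.61} pred 
(array([531.889, 261.181,  73.222]), [np.float64(3.8855963176362223), np.float64(3.8855963176361628)]) 
catch side {'location': [295.3, 244.3], 'confidence': 0.68} pred 
catch top {'location': [186.2, 177.9], 'confidence': 0.97} pred 
(array([583.513, 264.136,  76.883]), [np.float64(2.890508354328846), np.float64(2.8905083543289902)])
```

View pics/c.png

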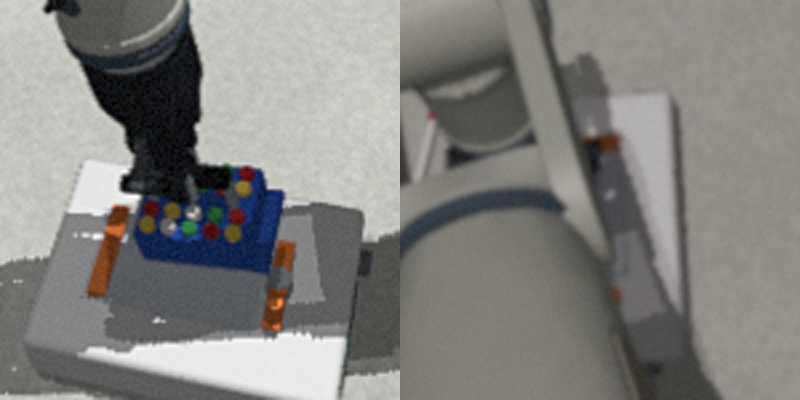

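Side view shows the block held nose-down over the tray (body about (205,225) in the left tile); the top view is hidden by the arm. I'll fit the block's in-hand pose, and the tray, to the side depth cloud.

```bash
cat >> h.py <<'E'
from scipy.optimize import least_squares
def cloud(cam):
    im,D=r.grab_frame(cam);m=r.camera_model(cam);rr,cc=np.mgrid[0:420,0:560]
    d=np.stack([(cc-m['cx'])/m['fx'],(rr-m['cy'])/m['fy']],-1);u=d.copy()
    for _ in range(20):u=d/(1+m['k1']*(u**2).sum(-1,keepdims=True))
    C=np.concatenate([u,np.ones_like(u[...,:1])],-1)*D[...,None]
    return (C-np.array(m['t']).ravel())@np.array(m['R']),im
BOX=[([-48,-35,0],[42,35,40]),([-60,-35,0],[-48,35,10]),([42,-28,0],[60,28,4])]
def sdf(P,boxes):
    o=[]
    for a,b in boxes:
        a,b=np.array(a,float),np.array(b,float);q=abs(P-(a+b)/2)-(b-a)/2
        o.append(np.linalg.norm(np.maximum(q,0),axis=1)+np.minimum(q.max(1),0))
    return np.min(o,0)
def fitblock(H,Rb,cam='side'):
    "H: predicted world point of block underside centre, Rb block rotation; returns both refined"
    W,im=cloud(cam);hsv=cv2.cvtColor(im,cv2.COLOR_RGB2HSV)
    L=Rb.inv().apply(W.reshape(-1,3)-H)
    blue=((hsv[...,0]>105)&(hsv[...,0]<130)&(hsv[...,1]>120)).ravel()
    k=blue&(abs(L[:,0])<75)&(abs(L[:,1])<50)&(L[:,2]>-12)&(L[:,2]<50);P=W.reshape(-1,3)[k]
    f=lambda x:sdf((Rb*Ro.from_rotvec(x[3:]/50)).inv().apply(P-H-x[:3]),BOX)
    s=least_squares(f,np.zeros(6),loss='soft_l1',f_scale=1.5)
    cov=np.sqrt(np.diag(np.linalg.inv(s.jac.T@s.jac)))
    print('n',len(P),'rms',np.sqrt(np.mean(s.fun**2)),np.median(abs(f(s.x))),'shift',s.x[:3],'rot deg',np.degrees(s.x[3:]/50),'sd',cov[:3])
    return H+s.x[:3],Rb*Ro.from_rotvec(s.x[3:]/50)
def showblk(B,Rb):
    RT=Ro.from_euler('z',TY);print('tip in tray',RT.inv().apply(B+Rb.apply([60,0,2])-TO),'block_mid',RT.inv().apply(B+Rb.apply([0,0,41])-TO),'rot',np.degrees((RT.inv()*Rb).as_euler('xyz')))
def blkpred(off=None):
    p,R=pose();Rb=R*Ro.from_euler('x',np.pi);o=(OFF if off is None else off)
    return p+R.apply(o-[60,0,-2]),Rb
E
python3 - <<'E'
from h import *
B,Rb=blkpred();showblk(B,Rb);B2,R2=fitblock(B,Rb);showblk(B2,R2)
print('tip in tool',pose()[1].inv().apply(B2+R2.apply([60,0,2])-pose()[0]))
# block on bench & tray from start cloud
for cam in('side','top'):
    z=np.load(f'pics/{cam}0.npz');W=z['W'].reshape(-1,3);hsv=cv2.cvtColor(z['im'],cv2.COLOR_RGB2HSV).reshape(-1,3)
    RT=Ro.from_euler('z',TY);L=RT.inv().apply(W-TO)
    k=(abs(L[:,1])<60)&(abs(L[:,0])<76)&(L[:,2]>-6)&(L[:,2]<22)
    P=W[k];big=[([-200,-200,-20],[200,200,0]),([-67.25,-37.5,0],[-61.25,37.5,8]),([-61.5,37.5,0],[34.5,40.5,6]),([-61.5,-40.5,0],[34.5,-37.5,6]),([53,-43,8.5],[68.5,43,12.5]),([61.25,-43,0],[68.5,43,12.5])]
    f=lambda x:sdf((RT*Ro.from_euler('z',x[3]/50)).inv().apply(P-TO-x[:3]),big)
    s=least_squares(f,np.zeros(4),loss='soft_l1',f_scale=1.5);print(cam,len(P),'tray shift',s.x[:3],'yaw',np.degrees(s.x[3]/50),'sd',np.sqrt(np.diag(np.linalg.inv(s.jac.T@s.jac))),np.median(abs(s.fun)))
E
```

```text
tip in tray [35.67   2.553 80.844] block_mid [-15.442   0.78  130.898] rot [ 2.086 11.388  0.396]
n 963 rms 0.9590464025155193 0.4944418689341745 shift [-0.529  0.025 -1.011] rot deg [-0.688  0.039 -0.4  ] sd [0.102 0.088 0.083]
tip in tray [35.137  2.234 79.782] block_mid [-15.939   1.346 129.896] rot [ 1.318 11.439 -0.01 ]
tip in tool [59.724  0.387 55.08 ]
side 3070 tray shift [-1.144  0.008  0.168] yaw -0.26001215443826686 sd [0.125 0.096 0.025 0.12 ] 0.9832779707545356
top 2586 tray shift [0.956 0.423 1.556] yaw -0.3880373733537841 sd [0.131 0.119 0.032 0.15 ] 1.5103905430998739
```

```bash
cat >> h.py <<'E'
TO=np.array([527.,261.7,80.]);TY=np.radians(5.0);OFF=np.array([59.7,.4,55.]);Q=Ro.from_rotvec(np.radians([-.69,.04,-.4]))
def tgt(tip,th):
    RT=Ro.from_euler('z',TY);R=RT*Ro.from_euler('y',th)*Q.inv()*Ro.from_euler('x',np.pi)
    return TO+RT.apply(np.array(tip,float))-R.apply(OFF),R
E
python3 - <<'E'
from h import *
a=plan(*tgt([40,0,70],.2),3);plan(*tgt([40,0,12],.2),4,*a)
E
```

```text
3 t cm [0.199 0.034 0.293] w deg [-0.419 -0.005  0.095]
4 t cm [0.287 0.019 1.421] w deg [0. 0. 0.]
```

>>> move_arm(
  increments=[
    {"tx": 0.2, "ty": 0.03, "tz": 0.3, "rx": -0.42, "ry": 0, "rz": 0.1, "gripper": -1},
    {"tx": 0.2, "ty": 0.03, "tz": 0.3, "rx": -0.42, "ry": 0, "rz": 0.1, "gripper": -1},
    {"tx": 0.2, "ty": 0.03, "tz": 0.3, "rx": -0.42, "ry": 0, "rz": 0.1, "gripper": -1},
    {"tx": 0.29, "ty": 0.02, "tz": 1.42, "rx": 0, "ry": 0, "rz": 0, "gripper": -1},
    {"tx": 0.29, "ty": 0.02, "tz": 1.42, "rx": 0, "ry": 0, "rz": 0, "gripper": -1},
    {"tx": 0.29, "ty": 0.02, "tz": 1.42, "rx": 0, "ry": 0, "rz": 0, "gripper": -1},
    {"tx": 0.29, "ty": 0.02, "tz": 1.42, "rx": 0, "ry": 0, "rz": 0, "gripper": -1},
    {"tx": 0, "ty": 0, "tz": 0, "rx": 0, "ry": 0, "rz": 0, "gripper": -1},
    {"tx": 0, "ty": 0, "tz": 0, "rx": 0, "ry": 0, "rz": 0, "gripper": -1},
    {"tx": 0, "ty": 0, "tz": 0, "rx": 0, "ry": 0, "rz": 0, "gripper": -1},
  ],
  squeeze=100,
)

```text
clock: 7.7
eef_pos: [520.1, 260.7, 158.1]
tcp_rot: [-3.128, 0.198, 0.094]
contact_force: [0.1, 0.8, -3.9]
opening: 0.141
```

```bash
python3 - <<'E'
from h import *
B,Rb=blkpred();showblk(B,Rb);B2,R2=fitblock(B,Rb*Q);showblk(B2,R2)
print('tip in tool',pose()[1].inv().apply(B2+R2.apply([60,0,2])-pose()[0]),r.sense()['clock'])
a=plan(*tgt([42,0,3.5],.2),3);a=plan(*tgt([59,0,3.5],.2),5,*a)
print(pose(),tgt([40,0,12],.2)[0])
E
```

```text
tip in tray [40.695  0.26  12.409] block_mid [-10.455  -0.627  62.448] rot [ 0.783 11.347  0.397]
n 807 rms 0.9446900337370556 0.5154869726862419 shift [-0.223 -0.596 -0.232] rot deg [ 0.594  0.357 -0.171] sd [0.112 0.092 0.102]
tip in tray [40.351 -0.907 11.763] block_mid [-10.453  -1.133  62.16 ] rot [ 0.572 11.748 -0.184]
tip in tool [59.434  1.642 55.874] 7.75
3 t cm [0.102 0.015 0.286] w deg [-0.008 -0.028 -0.003]
5 t cm [ 0.333  0.002 -0.067] w deg [0. 0. 0.]
(array([520.11 , 260.73 , 158.242]), Rotation.from_matrix(array([[ 0.976,  0.091, -0.197],
                            [ 0.092, -0.996, -0.005],
                            [-0.196, -0.014, -0.98 ]]))) [519.46  260.359 157.729]
```

>>> move_arm(
  increments=[
    {"tx": 0.1, "ty": -0.02, "tz": 0.27, "rx": 0, "ry": 0, "rz": 0, "gripper": -1},
    {"tx": 0.1, "ty": -0.02, "tz": 0.27, "rx": 0, "ry": 0, "rz": 0, "gripper": -1},
    {"tx": 0.1, "ty": -0.02, "tz": 0.27, "rx": 0, "ry": 0, "rz": 0, "gripper": -1},
    {"tx": 0, "ty": 0, "tz": 0, "rx": 0, "ry": 0, "rz": 0, "gripper": -1},
    {"tx": 0, "ty": 0, "tz": 0, "rx": 0, "ry": 0, "rz": 0, "gripper": -1},
  ],
  squeeze=100,
)

```text
clock: 8.25
eef_pos: [520.8, 261.3, 148.9]
tcp_rot: [-3.128, 0.199, 0.094]
contact_force: [-0.8, 0.7, -3.2]
opening: 0.143
```

>>> move_arm(
  increments=[
    {"tx": 0.29, "ty": 0, "tz": -0.06, "rx": 0, "ry": 0, "rz": 0, "gripper": -1},
    {"tx": 0.29, "ty": 0, "tz": -0.06, "rx": 0, "ry": 0, "rz": 0, "gripper": -1},
    {"tx": 0.29, "ty": 0, "tz": -0.06, "rx": 0, "ry": 0, "rz": 0, "gripper": -1},
    {"tx": 0.29, "ty": 0, "tz": -0.06, "rx": 0, "ry": 0, "rz": 0, "gripper": -1},
    {"tx": 0.29, "ty": 0, "tz": -0.06, "rx": 0, "ry": 0, "rz": 0, "gripper": -1},
    {"tx": 0, "ty": 0, "tz": 0, "rx": 0, "ry": 0, "rz": 0, "gripper": -1},
    {"tx": 0, "ty": 0, "tz": 0, "rx": 0, "ry": 0, "rz": 0, "gripper": -1},
  ],
  squeeze=100,
)

```text
clock: 8.95
eef_pos: [535.6, 262.6, 149.0]
tcp_rot: [-3.128, 0.199, 0.094]
contact_force: [-0.6, -1.1, -3.8]
opening: 0.137
```

```bash
python3 - <<'E'
from h import *
B,Rb=blkpred();showblk(B,Rb);B2,R2=fitblock(B,Rb*Q);showblk(B2,R2)
print('tip in tool',pose()[1].inv().apply(B2+R2.apply([60,0,2])-pose()[0]),r.sense())
s,_=r.grab_frame('side');cv2.imwrite('pics/d.png',cv2.resize(s[250:350,205:345,::-1],(784,560),interpolation=cv2.INTER_CUBIC))
E
```

```text
tip in tray [56.336  0.849  3.324] block_mid [ 5.239 -0.019 53.417] rot [ 0.763 11.407  0.391]
n 795 rms 1.0852741854462158 0.5062257696903387 shift [-0.032 -0.469 -0.322] rot deg [ 0.854  0.355 -0.146] sd [0.111 0.094 0.102]
tip in tray [56.194 -0.191  2.59 ] block_mid [ 5.44  -0.602 53.037] rot [ 0.816 11.806 -0.163]
tip in tool [59.815  1.445 55.708] {'clock': 9.0, 'qpos': array([0.411, 0.493, 1.631, 0.08 , 1.204, 1.853]), 'qvel': array([-0.   , -0.001, -0.   ,  0.003, -0.   , -0.001]), 'joint_efforts': array([ -0.057, -67.791, -31.178,   0.446,   1.319,  -0.   ]), 'eef_pos': array([535.532, 262.636, 149.045]), 'tcp_rot': array([-3.128,  0.199,  0.094]), 'contact_force': array([-0.985,  0.62 , -2.636]), 'wrist_torque': array([-0.026, -0.155,  0.041]), 'opening': 0.1418672679636087}
```

View pics/d.png

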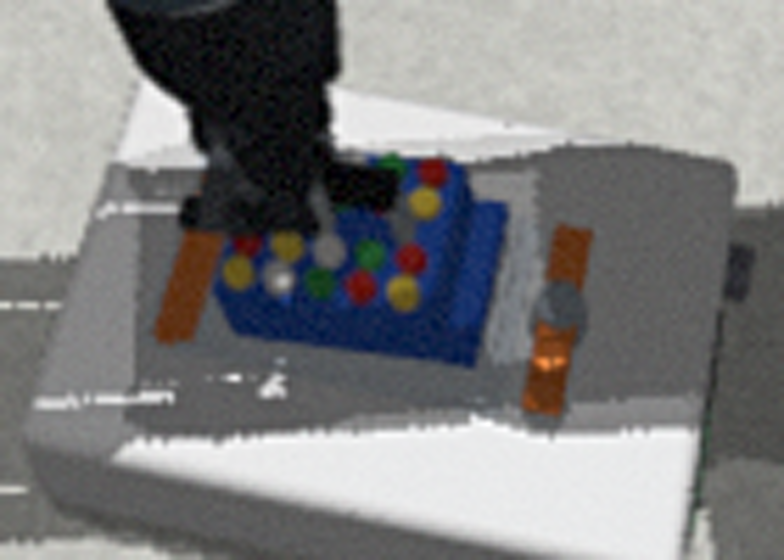

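The picture shows the tongue at the orange catch (190,285) with the front raised and no contact force. Next I push forward slowly until it touches the back wall.

>>> move_arm(
  increments=[
    {"tx": 0.1, "ty": 0, "tz": -0.02, "rx": 0, "ry": 0, "rz": 0, "gripper": -1},
    {"tx": 0.1, "ty": 0, "tz": -0.02, "rx": 0, "ry": 0, "rz": 0, "gripper": -1},
    {"tx": 0.1, "ty": 0, "tz": -0.02, "rx": 0, "ry": 0, "rz": 0, "gripper": -1},
    {"tx": 0, "ty": 0, "tz": 0, "rx": 0, "ry": 0, "rz": 0, "gripper": -1},
    {"tx": 0, "ty": 0, "tz": 0, "rx": 0, "ry": 0, "rz": 0, "gripper": -1},
  ],
  squeeze=100,
)

```text
clock: 9.55
eef_pos: [538.7, 263.0, 149.1]
tcp_rot: [-3.128, 0.199, 0.094]
contact_force: [0.4, -0.2, -3.3]
opening: 0.141
```

>>> move_arm(
  increments=[
    {"tx": 0.1, "ty": 0, "tz": -0.02, "rx": 0, "ry": 0, "rz": 0, "gripper": -1},
    {"tx": 0, "ty": 0, "tz": 0, "rx": 0, "ry": 0, "rz": 0, "gripper": -1},
    {"tx": 0, "ty": 0, "tz": 0, "rx": 0, "ry": 0, "rz": 0, "gripper": -1},
  ],
  squeeze=100,
)

```text
clock: 9.85
eef_pos: [539.7, 263.1, 149.1]
tcp_rot: [-3.128, 0.199, 0.094]
contact_force: [0.9, 0.5, -3.0]
opening: 0.147
```

>>> move_arm(
  increments=[
    {"tx": 0.1, "ty": 0, "tz": -0.02, "rx": 0, "ry": 0, "rz": 0, "gripper": -1},
    {"tx": 0, "ty": 0, "tz": 0, "rx": 0, "ry": 0, "rz": 0, "gripper": -1},
    {"tx": 0, "ty": 0, "tz": 0, "rx": 0, "ry": 0, "rz": 0, "gripper": -1},
  ],
  squeeze=100,
)

```text
clock: 10.15
eef_pos: [540.7, 263.1, 149.1]
tcp_rot: [-3.128, 0.199, 0.094]
contact_force: [-0.0, 0.4, -2.9]
opening: 0.143
```

```bash
python3 - <<'E'
from h import *
B,Rb=blkpred();showblk(B,Rb);B2,R2=fitblock(B,Rb*Q);showblk(B2,R2)
print(r.sense()['contact_force'],pose()[0])
E
```

```text
tip in tray [61.432  0.876  3.369] block_mid [10.329  0.006 53.456] rot [ 0.764 11.4    0.393]
n 804 rms 1.0607772381794773 0.5063542918937571 shift [-0.097 -0.439 -0.365] rot deg [ 0.857  0.531 -0.055] sd [0.111 0.093 0.107]
tip in tray [61.196 -0.03   2.411] block_mid [10.591 -0.542 53.006] rot [ 0.84  11.974 -0.067]
[-0.792  0.063 -3.65 ] [540.7   263.161 149.096]
```

>>> move_arm(
  increments=[
    {"tx": 0.1, "ty": 0, "tz": -0.02, "rx": 0, "ry": 0, "rz": 0, "gripper": -1},
    {"tx": 0, "ty": 0, "tz": 0, "rx": 0, "ry": 0, "rz": 0, "gripper": -1},
    {"tx": 0, "ty": 0, "tz": 0, "rx": 0, "ry": 0, "rz": 0, "gripper": -1},
  ],
  squeeze=100,
)

```text
clock: 10.5
eef_pos: [541.4, 263.2, 149.0]
tcp_rot: [-3.128, 0.2, 0.094]
contact_force: [-1.5, -0.0, -2.6]
opening: 0.139
```

>>> move_arm(
  increments=[
    {"tx": 0.1, "ty": 0, "tz": -0.02, "rx": 0, "ry": 0, "rz": 0, "gripper": -1},
    {"tx": 0, "ty": 0, "tz": 0, "rx": 0, "ry": 0, "rz": 0, "gripper": -1},
    {"tx": 0, "ty": 0, "tz": 0, "rx": 0, "ry": 0, "rz": 0, "gripper": -1},
  ],
  squeeze=100,
)

```text
clock: 10.8
eef_pos: [542.0, 263.2, 149.0]
tcp_rot: [-3.128, 0.2, 0.094]
contact_force: [-5.3, -0.5, -0.2]
opening: 0.14
```

```bash
cat >> h.py <<'E'
TO[0]=527.6;Q=Ro.from_rotvec(np.radians([.15,.5,-.45]));OFF=np.array([59.8,1.3,55.7])
E
python3 - <<'E'
from h import *
B,Rb=blkpred();showblk(B,Rb*Q)
a=plan(*tgt([60.3,0,3],.2),2);a=plan(*tgt([60.3,0,3],.05),8,*a);a=plan(*tgt([60.2,0,2.5],.0),4,*a)
E
```

```text
tip in tray [61.949 -0.449  1.985] block_mid [11.361 -0.952 52.597] rot [ 0.811 11.992 -0.055]
2 t cm [-0.116 -0.036  0.022] w deg [-0.413  0.263 -0.032]
8 t cm [-0.103 -0.001  0.113] w deg [-0.008  1.074  0.003]
4 t cm [-0.071 -0.001  0.088] w deg [-0.006  0.716  0.002]
```

>>> move_arm(
  increments=[
    {"tx": -0.13, "ty": -0.03, "tz": 0, "rx": -0.4, "ry": 0.25, "rz": 0, "gripper": -1},
    {"tx": -0.13, "ty": -0.03, "tz": 0, "rx": -0.4, "ry": 0.25, "rz": 0, "gripper": -1},
    {"tx": -0.1, "ty": 0, "tz": 0.11, "rx": 0, "ry": 1.07, "rz": 0, "gripper": -1},
    {"tx": -0.1, "ty": 0, "tz": 0.11, "rx": 0, "ry": 1.07, "rz": 0, "gripper": -1},
    {"tx": -0.1, "ty": 0, "tz": 0.11, "rx": 0, "ry": 1.07, "rz": 0, "gripper": -1},
    {"tx": -0.1, "ty": 0, "tz": 0.11, "rx": 0, "ry": 1.07, "rz": 0, "gripper": -1},
    {"tx": -0.1, "ty": 0, "tz": 0.11, "rx": 0, "ry": 1.07, "rz": 0, "gripper": -1},
    {"tx": -0.1, "ty": 0, "tz": 0.11, "rx": 0, "ry": 1.07, "rz": 0, "gripper": -1},
    {"tx": 0, "ty": 0, "tz": 0, "rx": 0, "ry": 0, "rz": 0, "gripper": -1},
    {"tx": 0, "ty": 0, "tz": 0, "rx": 0, "ry": 0, "rz": 0, "gripper": -1},
    {"tx": 0, "ty": 0, "tz": 0, "rx": 0, "ry": 0, "rz": 0, "gripper": -1},
  ],
  squeeze=100,
)

```text
clock: 11.9
eef_pos: [533.6, 263.1, 144.0]
tcp_rot: [3.141, 0.078, 0.094]
contact_force: [1.2, -0.6, -3.6]
opening: 0.142
```

```bash
python3 - <<'E'
from h import *
B,Rb=blkpred();showblk(B,Rb*Q);B2,R2=fitblock(B,Rb*Q);showblk(B2,R2)
print(r.sense()['contact_force'],pose()[0])
a=plan(*tgt([60.3,0,3],.04),2);a=plan(*tgt([60.2,0,2.5],.0),4,*a)
E
```

```text
tip in tray [61.344 -0.52   3.338] block_mid [ 4.944 -0.522 47.384] rot [ 0.085  4.964 -0.057]
n 732 rms 1.2372935583300162 0.5212359655517886 shift [-0.264  0.39   0.155] rot deg [-0.072  0.122 -0.09 ] sd [0.121 0.095 0.114]
tip in tray [61.108 -0.2    3.365] block_mid [ 4.802 -0.059 47.531] rot [ 0.005  5.086 -0.147]
[-0.557 -0.854 -2.896] [533.564 263.101 143.98 ]
2 t cm [-0.178 -0.006  0.184] w deg [-0.054  1.34  -0.029]
4 t cm [-0.058 -0.001  0.073] w deg [-0.005  0.573  0.001]
```

>>> move_arm(
  increments=[
    {"tx": -0.17, "ty": -0.01, "tz": 0.18, "rx": 0, "ry": 1.3, "rz": 0, "gripper": -1},
    {"tx": -0.17, "ty": 0, "tz": 0.18, "rx": 0, "ry": 1.3, "rz": 0, "gripper": -1},
    {"tx": -0.06, "ty": 0, "tz": 0.07, "rx": 0, "ry": 0.6, "rz": 0, "gripper": -1},
    {"tx": -0.06, "ty": 0, "tz": 0.07, "rx": 0, "ry": 0.6, "rz": 0, "gripper": -1},
    {"tx": -0.06, "ty": 0, "tz": 0.07, "rx": 0, "ry": 0.6, "rz": 0, "gripper": -1},
    {"tx": -0.06, "ty": 0, "tz": 0.07, "rx": 0, "ry": 0.6, "rz": 0, "gripper": -1},
    {"tx": 0, "ty": 0, "tz": 0, "rx": 0, "ry": 0, "rz": 0, "gripper": -1},
    {"tx": 0, "ty": 0, "tz": 0, "rx": 0, "ry": 0, "rz": 0, "gripper": -1},
  ],
  squeeze=100,
)

```text
clock: 12.75
eef_pos: [527.2, 262.6, 137.9]
tcp_rot: [3.141, -0.009, 0.094]
contact_force: [0.2, -0.6, -3.0]
opening: 0.139
```

```bash
python3 - <<'E'
from h import *
B,Rb=blkpred();showblk(B,Rb*Q);B2,R2=fitblock(B,Rb*Q);showblk(B2,R2)
print(r.sense()['contact_force'],pose()[0],r.sense()['wrist_torque'])
E
```

```text
tip in tray [60.057 -0.457  2.23 ] block_mid [ 0.044 -0.49  41.21 ] rot [ 0.119 -0.019 -0.046]
n 687 rms 1.1358272097104785 0.5912632954153878 shift [-0.205  0.539  0.273] rot deg [ 0.014 -0.046 -0.079] sd [0.143 0.101 0.108]
tip in tray [59.898  0.014  2.55 ] block_mid [-0.146  0.055 41.483] rot [ 0.132 -0.064 -0.125]
[-0.764  0.37  -2.564] [527.286 262.589 137.892] [ 0.047  0.018 -0.005]
```

>>> move_arm(
  increments=[
    {"tx": 0, "ty": 0, "tz": 0.05, "rx": 0, "ry": 0, "rz": 0, "gripper": -1},
    {"tx": 0, "ty": 0, "tz": 0.05, "rx": 0, "ry": 0, "rz": 0, "gripper": -1},
    {"tx": 0, "ty": 0, "tz": 0, "rx": 0, "ry": 0, "rz": 0, "gripper": -1},
    {"tx": 0, "ty": 0, "tz": 0, "rx": 0, "ry": 0, "rz": 0, "gripper": -1},
  ],
  squeeze=100,
)

```text
clock: 13.2
eef_pos: [527.8, 262.5, 137.4]
tcp_rot: [3.141, -0.01, 0.094]
contact_force: [0.8, -2.7, 5.2]
opening: 0.144
```

>>> move_arm(
  increments=[
    {"tx": 0, "ty": 0, "tz": 0, "rx": 0, "ry": 0, "rz": 0, "gripper": -0.5},
    {"tx": 0, "ty": 0, "tz": 0, "rx": 0, "ry": 0, "rz": 0, "gripper": -0.2},
    {"tx": 0, "ty": 0, "tz": 0, "rx": 0, "ry": 0, "rz": 0, "gripper": 0},
    {"tx": 0, "ty": 0, "tz": 0, "rx": 0, "ry": 0, "rz": 0, "gripper": 0},
    {"tx": 0, "ty": 0, "tz": 0, "rx": 0, "ry": 0, "rz": 0, "gripper": 0},
  ],
  squeeze=100,
)

```text
clock: 13.7
eef_pos: [527.2, 262.6, 136.7]
tcp_rot: [3.141, -0.009, 0.094]
contact_force: [-0.5, 0.1, -0.5]
opening: 0.5
```

```bash
python3 - <<'E'
from h import *
B,Rb=blkpred();B2,R2=fitblock(B,Rb*Q);showblk(B2,R2)
print(r.sense()['contact_force'],pose()[0],r.sense()['opening'])
E
```

```text
n 684 rms 1.1541701371351036 0.6107332231277844 shift [-0.335  0.871  0.576] rot deg [ 0.903  0.539 -0.097] sd [0.141 0.1   0.109]
tip in tray [59.716  0.328  1.029] block_mid [ 0.077 -0.221 40.575] rot [ 1.021  0.529 -0.14 ]
[0.255 0.115 0.531] [527.175 262.605 136.734] 0.5009085116239649
```

>>> move_arm(
  increments=[
    {"tx": 0, "ty": 0, "tz": -0.5, "rx": 0, "ry": 0, "rz": 0, "gripper": 0},
    {"tx": 0, "ty": 0, "tz": -1.5, "rx": 0, "ry": 0, "rz": 0, "gripper": 0},
    {"tx": 0, "ty": 0, "tz": -3, "rx": 0, "ry": 0, "rz": 0, "gripper": 0},
    {"tx": 0, "ty": 0, "tz": -3, "rx": 0, "ry": 0, "rz": 0, "gripper": 0},
    {"tx": 0, "ty": 0, "tz": -3, "rx": 0, "ry": 0, "rz": 0, "gripper": 0},
    {"tx": 0, "ty": 0, "tz": 0, "rx": 0, "ry": 0, "rz": 0, "gripper": 0},
    {"tx": 0, "ty": 0, "tz": 0, "rx": 0, "ry": 0, "rz": 0, "gripper": 0},
  ],
  squeeze=100,
)

```text
clock: 14.45
eef_pos: [526.6, 262.8, 248.4]
tcp_rot: [-3.141, -0.011, 0.094]
contact_force: [-0.8, 0.0, -0.3]
opening: 0.495
```

```bash
python3 - <<'E'
from h import *
RT=Ro.from_euler('z',TY);Rb=RT;B=TO.copy()
B2,R2=fitblock(B,Rb);showblk(B2,R2);print(r.sense()['clock'])
W,im=cloud('side');hsv=cv2.cvtColor(im,cv2.COLOR_RGB2HSV)
z0=np.load('pics/side0.npz')
for W,im in((W,im),(z0['W'],z0['im'])):
    hsv=cv2.cvtColor(im,cv2.COLOR_RGB2HSV);L=RT.inv().apply(W.reshape(-1,3)-TO)
    o=((hsv[...,0]<18)&(hsv[...,1]>120)).ravel();k=o&(L[:,0]<-70)&(L[:,0]>-150)&(abs(L[:,1])<70)
    for a,b in((8,25),(25,50),(50,60)):
        P=L[k&(L[:,2]>a)&(L[:,2]<b)];print(a,len(P),P.mean(0) if len(P) else '',P.min(0) if len(P) else '',P.max(0) if len(P) else '')
for n in('clamp_peg','block_mid'):
    for c in('side',):
        for o in r.place_of(n,c)[:1]:print(n,o,proj('side',TO+RT.apply([-91.5,36,42.5] if n[0]=='c' else [0,0,41])))
cv2.imwrite('pics/e.png',cv2.resize(im*0+r.grab_frame('side')[0][250:350,205:345,::-1] if 0 else r.grab_frame('side')[0][250:350,205:345,::-1],(784,560),interpolation=cv2.INTER_CUBIC))
E
```

```text
n 776 rms 1.185535500320044 0.6283545803002433 shift [-0.094  0.429 -0.272] rot deg [ 1.014  0.469 -0.198] sd [0.138 0.099 0.077]
tip in tray [59.957  0.197  1.234] block_mid [ 0.278 -0.291 40.72 ] rot [ 1.013  0.471 -0.194]
14.5
8 96 [-91.045  -5.274  17.829] [-98.296 -38.639   9.799] [-83.159  43.312  24.707]
25 28 [-91.434  39.738  35.408] [-97.604  34.622  25.396] [-84.604  41.914  47.738]
50 37 [-90.982  35.797  54.3  ] [-96.807  29.071  50.019] [-85.189  41.456  58.139]
8 95 [-90.635  -5.067  18.13 ] [-98.186 -38.644  10.087] [-82.518  43.564  24.841]
25 28 [-91.515  39.709  36.746] [-97.591  34.327  25.84 ] [-84.886  42.395  48.575]
50 36 [-90.814  35.342  54.212] [-96.807  27.68   50.579] [-84.742  42.292  58.119]
clamp_peg {'location': [316.9, 299.6], 'confidence': 0.66} [315.405 302.491]
block_mid {'location': [293.8, 266.8], 'confidence': 0.59} [292.341 265.375]
```

View pics/e.png

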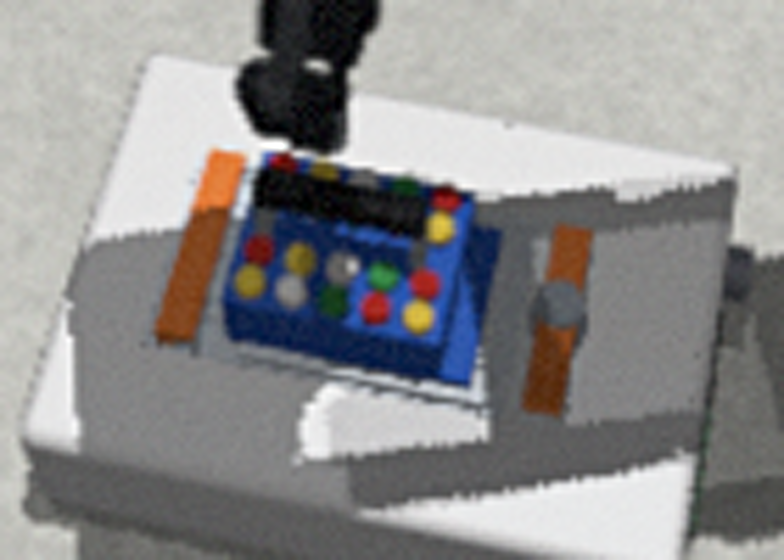

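```bash
cat >> h.py <<'E'
def peg(a,z):
    RT=Ro.from_euler('z',TY);return TO+RT.apply([-90-36*np.sin(a),36*np.cos(a),0])*[1,1,0]+[0,0,z-80],down(TY+np.pi/2+a)
E
python3 - <<'E'
from h import *
print(peg(.03,200)[0])
a=plan(*peg(.03,200),11);a=plan(*peg(.03,108),4,*a);a=plan(*peg(1.58,108),12,*a)
E
```

```text
[433.731 289.609 200.   ]
11 t cm [-0.435 -0.87   0.413] w deg [ 0.036 -0.024 -8.302]
4 t cm [-0.  -0.   2.3] w deg [0. 0. 0.]
12 t cm [-0.03  -0.464 -0.   ] w deg [-0.     0.    -7.401]
```

>>> move_arm(
  increments=[
    {"tx": -0.435, "ty": -0.87, "tz": 0.41, "rx": 0.04, "ry": -0.02, "rz": -8.3, "gripper": -0.2},
    {"tx": -0.435, "ty": -0.87, "tz": 0.41, "rx": 0.04, "ry": -0.02, "rz": -8.3, "gripper": -0.2},
    {"tx": -0.435, "ty": -0.87, "tz": 0.41, "rx": 0.04, "ry": -0.02, "rz": -8.3, "gripper": -0.2},
    {"tx": -0.435, "ty": -0.87, "tz": 0.41, "rx": 0.04, "ry": -0.02, "rz": -8.3, "gripper": -0.2},
    {"tx": -0.435, "ty": -0.87, "tz": 0.41, "rx": 0.04, "ry": -0.02, "rz": -8.3, "gripper": -0.2},
    {"tx": -0.435, "ty": -0.87, "tz": 0.41, "rx": 0.04, "ry": -0.02, "rz": -8.3, "gripper": -0.2},
    {"tx": -0.435, "ty": -0.87, "tz": 0.41, "rx": 0.04, "ry": -0.02, "rz": -8.3, "gripper": -0.2},
    {"tx": -0.435, "ty": -0.87, "tz": 0.41, "rx": 0.04, "ry": -0.02, "rz": -8.3, "gripper": -0.2},
    {"tx": -0.435, "ty": -0.87, "tz": 0.41, "rx": 0.04, "ry": -0.02, "rz": -8.3, "gripper": -0.2},
    {"tx": -0.435, "ty": -0.87, "tz": 0.41, "rx": 0.04, "ry": -0.02, "rz": -8.3, "gripper": -0.2},
    {"tx": -0.435, "ty": -0.87, "tz": 0.41, "rx": 0.04, "ry": -0.02, "rz": -8.3, "gripper": -0.2},
  ],
  squeeze=20,
)

```text
clock: 15.8
eef_pos: [433.6, 289.8, 200.3]
tcp_rot: [3.141, -0.001, 1.694]
contact_force: [0.6, -0.8, -0.8]
opening: 0.398
```

>>> move_arm(
  increments=[
    {"tx": 0, "ty": 0, "tz": 0, "rx": 0, "ry": 0, "rz": 0, "gripper": -0.2},
    {"tx": 0, "ty": 0, "tz": 0, "rx": 0, "ry": 0, "rz": 0, "gripper": -0.2},
    {"tx": 0, "ty": 0, "tz": 0, "rx": 0, "ry": 0, "rz": 0, "gripper": -0.2},
  ],
  squeeze=20,
)

```text
clock: 16.1
eef_pos: [434.9, 290.3, 201.3]
tcp_rot: [3.139, -0.002, 1.684]
contact_force: [0.9, 0.1, 0.3]
opening: 0.401
```

```bash
python3 - <<'E'
from h import *
print(r.sense()['clock'],r.sense()['opening'],pose()[0],pose()[1].as_euler('xyz'))
a=plan(*peg(.03,108),5)
s,_=r.grab_frame('side');cv2.imwrite('pics/f.png',cv2.resize(s[250:350,205:345,::-1],(784,560),interpolation=cv2.INTER_CUBIC))
E
```

```text
16.1 0.4009396691804797 [434.918 290.259 201.298] [ 3.139 -0.002  1.684]
5 t cm [-0.012 -0.027  1.866] w deg [ 0.025 -0.022 -0.042]
```

View pics/f.png

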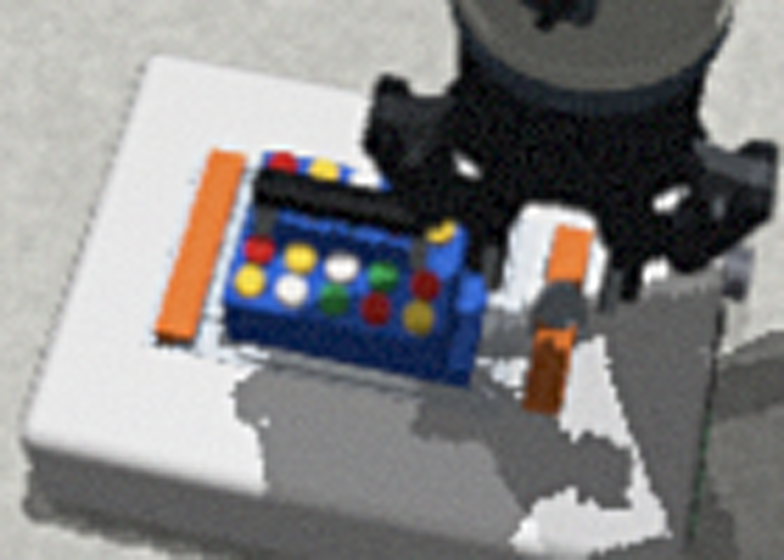

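The picture shows the gripper over the peg. Its left knuckle and finger (490,270) come close to the block's front, so I'll turn the jaws 45° more to keep them clear.

```bash
cat >> h.py <<'E'
def peg(a,z,b):
    RT=Ro.from_euler('z',TY);return TO+RT.apply([-90-36*np.sin(a),36*np.cos(a),0])*[1,1,0]+[0,0,z-80],down(TY+np.pi/2+b)
E
python3 - <<'E'
from h import *
q=np.pi/4
a=plan(*peg(.03,201,q),6);a=plan(*peg(.03,108,q),5,*a)
for i in range(12):
    a=plan(*peg(.03+1.55*(i+1)/12,108,q*(1+(i+1)/12)),1,*a)
E
```

```text
6 t cm [-0.001 -0.023  0.006] w deg [ 0.027 -0.009 -7.243]
5 t cm [-0.   -0.    1.86] w deg [0. 0. 0.]
1 t cm [ 0.296 -0.358 -0.   ] w deg [-0.    0.   -3.75]
1 t cm [ 0.273 -0.376 -0.   ] w deg [ 0.    0.   -3.75]
1 t cm [ 0.248 -0.393 -0.   ] w deg [ 0.    0.   -3.75]
1 t cm [ 0.223 -0.408 -0.   ] w deg [ 0.    0.   -3.75]
1 t cm [ 0.196 -0.421 -0.   ] w deg [ 0.    0.   -3.75]
1 t cm [ 0.169 -0.433 -0.   ] w deg [-0.    0.   -3.75]
1 t cm [ 0.141 -0.443 -0.   ] w deg [ 0.    0.   -3.75]
1 t cm [ 0.113 -0.451 -0.   ] w deg [ 0.    0.   -3.75]
1 t cm [ 0.084 -0.457 -0.   ] w deg [ 0.    0.   -3.75]
1 t cm [ 0.054 -0.461 -0.   ] w deg [ 0.    0.   -3.75]
1 t cm [ 0.025 -0.464 -0.   ] w deg [ 0.    0.   -3.75]
1 t cm [-0.005 -0.465 -0.   ] w deg [ 0.    0.   -3.75]
```

>>> move_arm(
  increments=[
    {"tx": 0, "ty": -0.02, "tz": 0, "rx": 0, "ry": 0, "rz": -7.2, "gripper": -0.2},
    {"tx": 0, "ty": -0.02, "tz": 0, "rx": 0, "ry": 0, "rz": -7.2, "gripper": -0.2},
    {"tx": 0, "ty": -0.02, "tz": 0, "rx": 0, "ry": 0, "rz": -7.2, "gripper": -0.2},
    {"tx": 0, "ty": -0.02, "tz": 0, "rx": 0, "ry": 0, "rz": -7.2, "gripper": -0.2},
    {"tx": 0, "ty": -0.02, "tz": 0, "rx": 0, "ry": 0, "rz": -7.2, "gripper": -0.2},
    {"tx": 0, "ty": -0.02, "tz": 0, "rx": 0, "ry": 0, "rz": -7.2, "gripper": -0.2},
    {"tx": 0, "ty": 0, "tz": 0, "rx": 0, "ry": 0, "rz": 0, "gripper": -0.2},
    {"tx": 0, "ty": 0, "tz": 2.5, "rx": 0, "ry": 0, "rz": 0, "gripper": -0.2},
    {"tx": 0, "ty": 0, "tz": 2.5, "rx": 0, "ry": 0, "rz": 0, "gripper": -0.2},
    {"tx": 0, "ty": 0, "tz": 0.8, "rx": 0, "ry": 0, "rz": 0, "gripper": -0.2},
    {"tx": 0, "ty": 0, "tz": 0, "rx": 0, "ry": 0, "rz": 0, "gripper": -0.2},
  ],
  squeeze=20,
)

```text
clock: 17.25
eef_pos: [432.9, 289.2, 142.3]
tcp_rot: [3.141, -0.001, 2.439]
contact_force: [0.1, -0.2, 0.5]
opening: 0.398
```

```bash
python3 - <<'E'
from h import *
print(r.sense()['clock'],r.sense()['contact_force'],pose()[0],pose()[1].as_euler('xyz'))
plan(*peg(.03,108,np.pi/4),3)
s,_=r.grab_frame('side');cv2.imwrite('pics/g.png',cv2.resize(s[250:350,205:345,::-1],(784,560),interpolation=cv2.INTER_CUBIC))
E
```

```text
17.25 [ 0.088 -0.165  0.505] [432.899 289.233 142.324] [ 3.141 -0.001  2.439]
3 t cm [-0.014  0.027  1.144] w deg [ 0.005 -0.012 -0.086]
```

View pics/g.png

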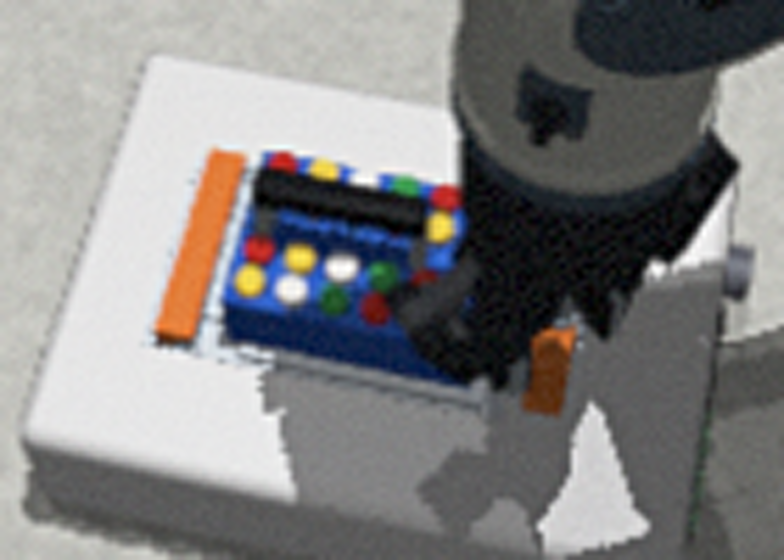

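The fingers now straddle the peg diagonally (gripper tip about (490,370), ahead of the block's corner). Descending and closing.

>>> move_arm(
  increments=[
    {"tx": 0, "ty": 0.02, "tz": 0.7, "rx": 0, "ry": 0, "rz": 0, "gripper": -0.2},
    {"tx": 0, "ty": 0.02, "tz": 0.7, "rx": 0, "ry": 0, "rz": 0, "gripper": -0.2},
    {"tx": 0, "ty": 0.02, "tz": 0.7, "rx": 0, "ry": 0, "rz": 0, "gripper": -0.2},
    {"tx": 0, "ty": 0, "tz": 0, "rx": 0, "ry": 0, "rz": 0, "gripper": -0.2},
  ],
  squeeze=20,
)

```text
clock: 17.7
eef_pos: [433.3, 289.8, 121.3]
tcp_rot: [3.14, -0.0, 2.441]
contact_force: [-0.2, -0.2, 0.1]
opening: 0.403
```

>>> move_arm(
  increments=[
    {"tx": 0, "ty": 0, "tz": 0.6, "rx": 0, "ry": 0, "rz": 0, "gripper": -0.2},
    {"tx": 0, "ty": 0, "tz": 0.6, "rx": 0, "ry": 0, "rz": 0, "gripper": -0.2},
    {"tx": 0, "ty": 0, "tz": 0, "rx": 0, "ry": 0, "rz": 0, "gripper": -0.6},
    {"tx": 0, "ty": 0, "tz": 0, "rx": 0, "ry": 0, "rz": 0, "gripper": -1},
    {"tx": 0, "ty": 0, "tz": 0, "rx": 0, "ry": 0, "rz": 0, "gripper": -1},
    {"tx": 0, "ty": 0, "tz": 0, "rx": 0, "ry": 0, "rz": 0, "gripper": -1},
  ],
  squeeze=20,
)

```text
clock: 18.3
eef_pos: [433.3, 289.4, 109.8]
tcp_rot: [3.141, -0.0, 2.442]
contact_force: [0.8, -4.2, -5.6]
opening: 0.152
```

>>> move_arm(
  increments=[
    {"tx": 0.3, "ty": -0.36, "tz": 0, "rx": 0, "ry": 0, "rz": -3.75, "gripper": -1},
    {"tx": 0.27, "ty": -0.38, "tz": 0, "rx": 0, "ry": 0, "rz": -3.75, "gripper": -1},
    {"tx": 0.25, "ty": -0.39, "tz": 0, "rx": 0, "ry": 0, "rz": -3.75, "gripper": -1},
    {"tx": 0.22, "ty": -0.41, "tz": 0, "rx": 0, "ry": 0, "rz": -3.75, "gripper": -1},
    {"tx": 0, "ty": 0, "tz": 0, "rx": 0, "ry": 0, "rz": 0, "gripper": -1},
  ],
  squeeze=20,
)

```text
clock: 18.8
eef_pos: [416.7, 284.8, 110.2]
tcp_rot: [3.136, 0.0, 2.705]
contact_force: [-1.2, 7.0, -10.0]
opening: 0.154
```

>>> move_arm(
  increments=[
    {"tx": 0.2, "ty": -0.42, "tz": 0, "rx": 0, "ry": 0, "rz": -3.75, "gripper": -1},
    {"tx": 0.17, "ty": -0.43, "tz": 0, "rx": 0, "ry": 0, "rz": -3.75, "gripper": -1},
    {"tx": 0.14, "ty": -0.44, "tz": 0, "rx": 0, "ry": 0, "rz": -3.75, "gripper": -1},
    {"tx": 0.11, "ty": -0.45, "tz": 0, "rx": 0, "ry": 0, "rz": -3.75, "gripper": -1},
    {"tx": 0.08, "ty": -0.46, "tz": 0, "rx": 0, "ry": 0, "rz": -3.75, "gripper": -1},
    {"tx": 0, "ty": 0, "tz": 0, "rx": 0, "ry": 0, "rz": 0, "gripper": -1},
  ],
  squeeze=20,
)

```text
clock: 19.4
eef_pos: [401.3, 265.8, 110.2]
tcp_rot: [3.138, -0.002, 3.032]
contact_force: [-11.7, 8.0, 1.4]
opening: 0.151
```

```bash
python3 - <<'E'
from h import *
s=r.sense();p=pose()[0];l=Ro.from_euler('z',TY).inv().apply(p-TO)
print(s['clock'],s['contact_force'],s['opening'],l,pose()[1].as_euler('xyz'),'peg angle',np.arctan2(-(l[0]+90),l[1]))
plan(*peg(1.58,109.8,np.pi/2),3)
E
```

```text
19.4 [-11.689   7.994   1.401] 0.1509491090737418 [-125.474   15.045   30.183] [ 3.138 -0.002  3.032] peg angle 1.1696749184390325
3 t cm [-0.05  -0.511  0.012] w deg [ 0.069 -0.038 -3.76 ]
```

>>> move_arm(
  increments=[
    {"tx": 0.08, "ty": -0.46, "tz": 0, "rx": 0, "ry": 0, "rz": -3.75, "gripper": -1},
    {"tx": 0.03, "ty": -0.47, "tz": 0, "rx": 0, "ry": 0, "rz": -3.75, "gripper": -1},
    {"tx": 0, "ty": -0.47, "tz": 0, "rx": 0, "ry": 0, "rz": -3.75, "gripper": -1},
    {"tx": 0, "ty": -0.1, "tz": 0, "rx": 0, "ry": 0, "rz": 0, "gripper": -1},
    {"tx": 0, "ty": 0, "tz": 0, "rx": 0, "ry": 0, "rz": 0, "gripper": -1},
    {"tx": 0, "ty": 0, "tz": 0, "rx": 0, "ry": 0, "rz": 0, "gripper": -1},
  ],
  squeeze=20,
)

```text
clock: 20.0
eef_pos: [400.3, 250.2, 110.1]
tcp_rot: [3.139, -0.001, -3.057]
contact_force: [-7.9, 2.2, 1.2]
opening: 0.151
```

```bash
python3 - <<'E'
from h import *
s=r.sense();p=pose()[0];l=Ro.from_euler('z',TY).inv().apply(p-TO)
print(s['clock'],s['contact_force'],s['opening'],l,pose()[1].as_euler('xyz'),'peg angle',np.arctan2(-(l[0]+90),l[1]))
E
```

```text
20.0 [-7.851  2.201  1.155] 0.15146200114284625 [-127.77    -0.359   30.119] [ 3.139 -0.001 -3.057] peg angle 1.5802884249486775
```

>>> move_arm(
  increments=[
    {"tx": 0, "ty": 0, "tz": 0, "rx": 0, "ry": 0, "rz": 0, "gripper": -0.4},
    {"tx": 0, "ty": 0, "tz": 0, "rx": 0, "ry": 0, "rz": 0, "gripper": -0.2},
    {"tx": 0, "ty": 0, "tz": 0, "rx": 0, "ry": 0, "rz": 0, "gripper": -0.2},
    {"tx": 0, "ty": 0, "tz": -1, "rx": 0, "ry": 0, "rz": 0, "gripper": -0.2},
    {"tx": 0, "ty": 0, "tz": -3, "rx": 0, "ry": 0, "rz": 0, "gripper": -0.2},
    {"tx": 0, "ty": 0, "tz": -4, "rx": 0, "ry": 0, "rz": 0, "gripper": -0.2},
    {"tx": 0, "ty": 0, "tz": -4, "rx": 0, "ry": 0, "rz": 0, "gripper": -0.2},
    {"tx": 1, "ty": -3, "tz": -3, "rx": 0, "ry": 0, "rz": 0, "gripper": -0.2},
    {"tx": 2, "ty": -4, "tz": -2, "rx": 0, "ry": 0, "rz": 0, "gripper": -0.2},
    {"tx": 2, "ty": -4, "tz": -2, "rx": 0, "ry": 0, "rz": 0, "gripper": -0.2},
    {"tx": 0, "ty": 0, "tz": 0, "rx": 0, "ry": 0, "rz": 0, "gripper": -0.2},
    {"tx": 0, "ty": 0, "tz": 0, "rx": 0, "ry": 0, "rz": 0, "gripper": -0.2},
  ],
  squeeze=20,
)

```text
clock: 21.2
eef_pos: [361.5, 135.3, 301.1]
tcp_rot: [3.139, 0.005, -3.058]
contact_force: [0.3, -0.1, -0.1]
opening: 0.401
```

```bash
python3 - <<'E'
from h import *
RT=Ro.from_euler('z',TY);print(r.sense()['clock'],pose()[0],r.sense()['contact_force'])
B2,R2=fitblock(TO.copy(),RT);showblk(B2,R2)
W,im=cloud('side');hsv=cv2.cvtColor(im,cv2.COLOR_RGB2HSV);L=RT.inv().apply(W.reshape(-1,3)-TO)
k=((hsv[...,0]<18)&(hsv[...,1]>120)).ravel()&(L[:,0]<-45)&(L[:,0]>-150)&(abs(L[:,1])<60)
for a,b in((8,25),(50,60)):
    P=L[k&(L[:,2]>a)&(L[:,2]<b)];print(a,len(P),P.mean(0),P.min(0),P.max(0))
cv2.imwrite('pics/h.png',cv2.resize(im[250:350,205:345,::-1],(784,560),interpolation=cv2.INTER_CUBIC))
E
```

```text
21.2 [361.495 135.268 301.124] [ 0.299 -0.053 -0.148]
n 752 rms 1.1489235851823938 0.5995966417697964 shift [-0.125  0.503 -0.424] rot deg [ 1.047  0.459 -0.131] sd [0.141 0.098 0.076]
tip in tray [59.933  0.343  1.094] block_mid [ 0.247 -0.238 40.568] rot [ 1.047  0.461 -0.127]
8 153 [-91.926   1.094  18.496] [-134.247   -9.031    9.915] [-53.878  10.077  24.479]
50 25 [-126.383    1.631   54.208] [-132.095   -3.384   50.283] [-120.708    6.072   57.398]
```

View pics/h.png

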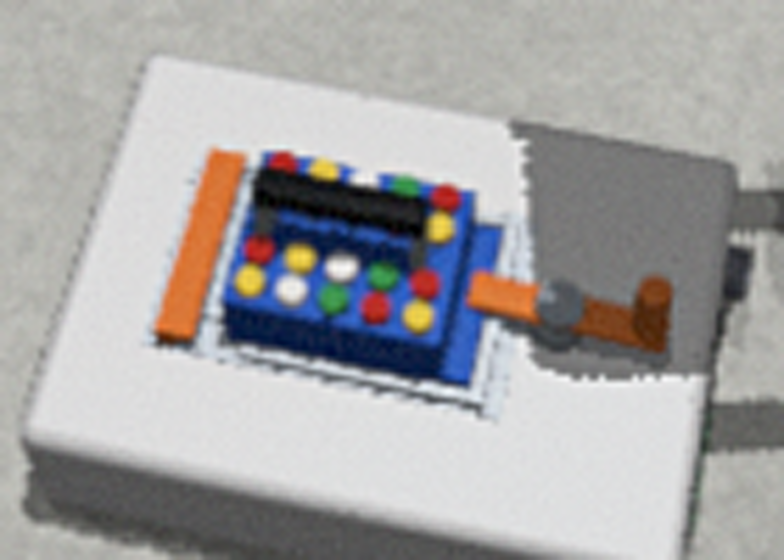

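The block is flat in the tray, and the clamp nose (500,292) lies over its front flange with the peg at (655,305) pointing away. The arm is clear of everything.

```bash
python3 -c "
from rig import r
print(r.sign_off(), r.sense()['clock'])"
```

```text
the job is handed in; nothing more can be done
the job is handed in; nothing more can be done
```

The blue block is in the shaker tray with its tongue under the catch, the clamp is closed over its front flange, and the job is handed in. It took about 21 s of the 58 s allowed; no verdict was reported.

I gripped the block by its handle, tilted it about 12° nose-down and pushed the tongue under the catch until I felt about 5 N at the back wall. Then I backed off slightly, swung the front down to floor contact and released. I turned the clamp by gripping its peg and following its arc, then retreated clear.

**Last checks** (fit to the side camera's depth data, in the tray's axes):

| Check | Measured | Required |
|---|---|---|
| block_mid | (0.2, -0.2, 40.6) mm | x ±4, y ±4.5, z 37 to 43.5 |
| Tongue x | 59.9 mm | above 56 |
| Tongue z | 1.1 mm | below 6 |
| Clamp angle | about 1.52 rad from the camera | above 1.35 |
| Contact force on the arm | about zero | touching nothing |

**Problems and disagreements:**
- **Refused calls:** the first two move calls were refused because the rows were incomplete. The arm did not move.
- **Block tilt:** the final fit shows about 1° of roll and 0.5° of pitch, about 0.02 rad in all and within the 0.035 limit. The fit showed almost no tilt before I released the block. I take the difference as fit noise, but I did not confirm that.
- **Clamp angle:** the arm's own pose put it at 1.58 rad, against 1.52 from the camera.
- **Top camera:** the arm hid the tray from it while I was loading the block, so alignment there rests on the side camera and the contact forces.
- **Bystanders:** I did not measure them again at the end. The arm's paths kept clear of them and I felt no unexpected contact.

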